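# Set up the manicure station: soak bombs in, soak tub on, buffers in a row

## Robot

A 6-joint arm with a two-finger parallel gripper is mounted at the origin on the work surface. World frame = base frame: x ahead of the robot, y to its left, z up, the work surface at z = 0. Lengths are in mm, angles in rad, forces in N, time in s.
With the tool pointing down it reaches from about 300 to 775 mm from the base axis. Payload 14.6 kg.
Tool frame: the origin (TCP) lies at the very end of the fingers, on their centre line; the grasp point (between the pads) lies 19 mm behind it (robot.hold_point_z is the distance from the TCP to the grasp point, in mm); z points along the fingers, y is the line along which they close (so a half turn about z gives the same grasp; the last joint's range is limited). The gripper opens to 85 mm and grips with 20 to 120 N. Pads are 22 mm wide; open, the fingers measure 114 mm over their backs; the gripper's body (76 mm by 85 mm) begins 54 mm behind the grasp point. The pads swing forward as they close: fully open they stand 13 mm farther back than shut.
Start: joints at [-1.371, 0.3, 1.521, -0, 1.321, -0.067], TCP at [144.999, -530.533, 231.281] pointing down, gripper open.
Joint ranges: [-3.03, 3.03], [-0.79, 2.21], [0.23, 2.52], [-1.04, 4.18], [0, 3.07], [-2.55, 2.55]. Speed limits (rad/s): [2.22, 2.22, 2.57, 3.14, 3.14, 3.14].

## Interface

Orientations are given as a unit quaternion [x, y, z, w].
In Python, from workcell import robot, imaging, find_in, tip_of gives the robot as it stands.
- The arm moves only by the shell command python3 -m jog 'ROWS' [FORCE]. ROWS is JSON, a list of rows, each a list of 3 entries, a list of its own where there are three numbers: the opening, from 0 (shut) to 1 (fully open), then the shift along the tool's x, y, z each as a share of 250 mm, from -1 to 1, then the turn about the tool's z as a share of 2 pi rad, from -1 to 1. A call has 1 to 8 rows; each row shifts and turns the commanded pose from where the row before left it, along the tool's axes as they then stand; what a row does not reach is not made up. A row lasts 1/10 s, in which the tool goes at most 50 mm and 8.59 degrees, less where a joint would pass 70% of its speed; a pose out of reach is approached as far as the arm can. A call with a number of a shift or a turn outside -1 to 1 is refused whole. A call with a gripper value outside its range is refused whole. The fingers move at their own pace and stop on an object; FORCE is the grip in N (left out, the last holds). Time passes only in rows, so rows that do not move let the fingers close. It gives the time, the measured TCP pose, the force, the opening and the grip force at its end, in the units of the state.
- robot.sense(): the state, without advancing time (a new reading comes with each control period).
- imaging.camera(name): name is "scene" or "top" or "wrist"; returns the picture (400x640x3 uint8, blue, green, red); there is no depth.
- imaging.camera_params(name): a dict with "fx", "fy", "cx", "cy" (pixels), "R" (3x3) and "t" (3): a world point X has camera coordinates R X + t. Camera axes: x right, y down, z forward; pixel columns grow to the right and rows downward; lengths in mm; the calibration is good to about 2 mm. A picture is of the moment at which its call begins: read the wrist's pose just before it. camera_params takes no time and is no camera call; for the wrist camera it gives the pose at the moment of the call.
- robot.close_job(): hands the job in; it is judged then, once.
Trained networks look in the newest picture that a camera, given by its name, has taken for a name from the list of things; names that differ only in an ending like _2 or _b are one class to them, and where a whole thing is asked for, a point or a joint stands for the part that bears it (a point fixed in the world has none). Each returns a list of dicts, best first, with "conf" (0 to 1); they miss things now and then, are a little off and sometimes report something else, mostly with a low value. They report only what shows in the picture. A call takes as long as a camera call. They do not tell look-alikes from the thing itself.
- find_in(camera, thing): "at" ([x, y, z] in mm, in the coordinates of the camera as it stood for that picture, good to about 4 mm: the middle of the surface that is visible of it).
- tip_of(camera, thing): "at" ([x, y, z] in mm, in the coordinates of the camera as it stood for that picture, good to about 4 mm: a listed point, or the origin of a listed thing).
The state is a dict: "time": time; "joint_positions": joint angles; "joint_vel": joint speeds; "joint_efforts": joint torques, N m; "tcp_pos": TCP position; "orientation": TCP orientation; "force": force on the tool from outside, world axes, zero at the start; "torque": the same for the moment, N m; "opening": opening from 0.0 (shut) to 1.0 (fully open); "gripper_force": force on a finger pad.
Only numpy, scipy, OpenCV 4.12 (cv2) and the standard library are available. Lean on these libraries where they do the work, as an engineer would, in place of code of your own. Each camera call takes 0.05 s, during which the arm holds its last target. There are 200 camera calls.

## Task

Get this manicure station ready for the next client: lower every blue soak bomb gently into the pink soak tub (no dropping or pressing hard), and when all of them are in, press the tub's green start button fully down and let it spring back up. Also lay out the nail buffer blocks as a neat row on the dark mat, each flat, centred on the strip of its own colour and in line with it; do not knock over the polish bottles.

Things in the scene. Friction and masses are not known exactly. Their poses are not given: they have to be found in the camera images.
- tub: hand-soak tub, fixed, at a varying place and angle: round pink bowl on a white base; origin on the table under the bowl's centre. Flat inner floor 18 mm above the table, 154 mm across; inner width 170 mm at the rim, 84 mm above the table; wall 5 mm. A white control pod (75 x 70 mm, 40 mm high) adjoins it on its own -x side, pod centre 128 mm from the bowl's centre
- start_top (a point): centre of the top of the green start button (28 mm across) on the tub's control pod; it is pressed straight down (travel 6 mm, springs back, about 5 N to reach the bottom)
- start (a joint): press of the start button in m: 0 up, 0.006 fully down
- mat: dark desk mat, 124 x 284 mm, 2 mm thick, fixed to the table at a varying place and angle, origin on the table under its centre. Four coloured strips (112 x 36 mm), 70 mm apart from centre to centre, run along the mat's x, side by side along its y
- strip_pink (a point): centre of the pink strip, on the mat's upper face; its x runs along the strip
- strip_lavender (a point): centre of the lavender strip, on the mat's upper face; its x runs along the strip
- strip_mint (a point): centre of the mint strip, on the mat's upper face; its x runs along the strip
- strip_yellow (a point): centre of the yellow strip, on the mat's upper face; its x runs along the strip
- block_pink: pink nail buffer block with white ends, 95 x 26 x 26 mm, 30 g, long along its x; origin at its centre (may be absent)
- block_lavender: lavender nail buffer block with white ends, 95 x 26 x 26 mm, 30 g, long along its x; origin at its centre (may be absent)
- block_mint: mint nail buffer block with white ends, 95 x 26 x 26 mm, 30 g, long along its x; origin at its centre (may be absent)
- block_yellow: yellow nail buffer block with white ends, 95 x 26 x 26 mm, 30 g, long along its x; origin at its centre (may be absent)
- bomb1: light blue rounded soak bomb (flattened ball), 44 mm across at mid-height, 40 mm high, with 18 mm wide flats below and on top on which it stands without rolling, about 50 g; origin at the centre of its underside (may be absent)
- bomb2: light blue rounded soak bomb (flattened ball), 44 mm across at mid-height, 40 mm high, with 18 mm wide flats below and on top on which it stands without rolling, about 50 g; origin at the centre of its underside (may be absent)
- bomb3: light blue rounded soak bomb (flattened ball), 44 mm across at mid-height, 40 mm high, with 18 mm wide flats below and on top on which it stands without rolling, about 50 g; origin at the centre of its underside (may be absent)
- bomb4: light blue rounded soak bomb (flattened ball), 44 mm across at mid-height, 40 mm high, with 18 mm wide flats below and on top on which it stands without rolling, about 50 g; origin at the centre of its underside (may be absent)
- polish_red: square red nail-polish bottle, 30 x 30 mm, 70 mm high with a black cap; origin under its centre. Bystander
- polish_black: black nail-polish bottle, as the red one. Bystander
- polish_violet: violet nail-polish bottle, as the red one. Bystander
Mind the look-alikes: they are no part of the job. Leave any purple look-alike of the bomb2 alone.

How it is judged:
By the outcome, as a careful person would: the job done as asked, in the order asked, and still so for the second after the job is handed in, with the robot touching nothing.
Of block_pink, block_lavender, block_mint, block_yellow only 3 to 4 are there at a start; the rules pass over those that are not, and their reading is None.
Of bomb1, bomb2, bomb3, bomb4 only 3 to 4 are there at a start; the rules pass over those that are not, and their reading is None.
At some moment in a run one of block_pink, block_lavender, block_mint, block_yellow may be knocked a few centimetres aside while the robot is not near it.
It also fails if it takes over 210 s, if anything falls off the work surface, if the arm or the gripper's body presses on something with over 40 N, if the wrist force passes 120 N, or if a joint passes its speed limit or range.

## Working session

There is one attempt and no reset: what is moved stays moved. The work goes in short steps, Python scripts to look and compute and a shell command to move; the robot and the scene stay as the last step left them, time stands still between calls to the robot, and variables do not carry over. Pictures are saved under pics/ and viewed, at most 14 in all, crops included, and the job is handed in when it is done.

```bash
ls; mkdir -p pics; python3 - <<'E'
from workcell import robot, imaging, find_in, tip_of
import cv2,numpy as np
print(robot.sense(), robot.hold_point_z)
for n in ["top","scene"]:
    im=imaging.camera(n); cv2.imwrite(f"pics/{n}0.png",im)
    p=imaging.camera_params(n); print(n,p)
    R=np.array(p["R"]);t=np.array(p["t"])
    for th in ["tub","start_top","mat","strip_pink","strip_yellow","strip_mint","strip_lavender","block_pink","block_lavender","block_mint","block_yellow","bomb1","polish_red","polish_black","polish_violet"]:
        r=tip_of(n,th)
        print(th,[(round(d["conf"],2),(R.T@(np.array(d["at"])-t)).round().tolist()) for d in r[:6]])
E
```

```text
pics
{'time': 0.0, 'joint_positions': array([-1.37058809e+00,  3.00502121e-01,  1.52160156e+00,  5.35701512e-05,
        1.32067251e+00, -6.65920593e-02]), 'joint_vel': array([-0.00103556, -0.00029664, -0.0008291 ,  0.00109568, -0.00038408,
       -0.00115603]), 'joint_efforts': array([ 2.12654845e-04, -5.43499696e+01, -3.61795127e+01, -9.64619471e-05,
        4.05653860e-03,  1.20448240e-05]), 'tcp_pos': array([ 144.97258519, -530.30759008,  230.69562764]), 'orientation': array([ 9.91116098e-01,  1.32998233e-01, -1.36157848e-05, -5.92180961e-04]), 'force': array([ 0.82259982, -0.11839951,  0.28129483]), 'torque': array([ 0.00414178, -0.0232076 ,  0.02255686]), 'gripper_force': 0.0, 'opening': 1.002578950220013} 18.700000000000003
top {'fx': 448.7565206090494, 'fy': 448.7565206090494, 'cx': 318.41021653389134, 'cy': 201.42916315500594, 'R': array([[-0.02936596, -0.99956624, -0.00222837],
       [-0.98119663,  0.0292516 , -0.19078133],
       [ 0.19076376, -0.00341601, -0.98163003]]), 't': array([ -14.00917151,  554.15390324, 1150.69329782])}
tub [(0.89, [544.0, 302.0, 1.0]), (0.29, [
[... 1299 characters left out ...]
.0, -1.0])]
strip_pink [(0.88, [544.0, -364.0, 1.0])]
strip_yellow [(0.94, [552.0, -157.0, 3.0])]
strip_mint [(0.72, [549.0, -224.0, 5.0])]
strip_lavender [(0.82, [545.0, -296.0, 2.0])]
block_pink [(0.86, [653.0, 104.0, 14.0]), (0.49, [552.0, -256.0, 1.0])]
block_lavender []
block_mint [(0.8, [525.0, -9.0, 11.0])]
block_yellow [(0.64, [517.0, 87.0, 15.0]), (0.42, [656.0, 105.0, 14.0])]
bomb1 [(0.73, [410.0, -244.0, 4.0]), (0.72, [435.0, -169.0, 4.0]), (0.62, [426.0, -75.0, 0.0]), (0.53, [350.0, -320.0, 3.0])]
polish_red [(0.83, [411.0, 68.0, -1.0]), (0.72, [518.0, 87.0, 13.0])]
polish_black [(0.62, [735.0, -29.0, 3.0])]
polish_violet [(0.64, [762.0, 20.0, -2.0]), (0.36, [516.0, 89.0, 16.0])]
```

View pics/top0.png

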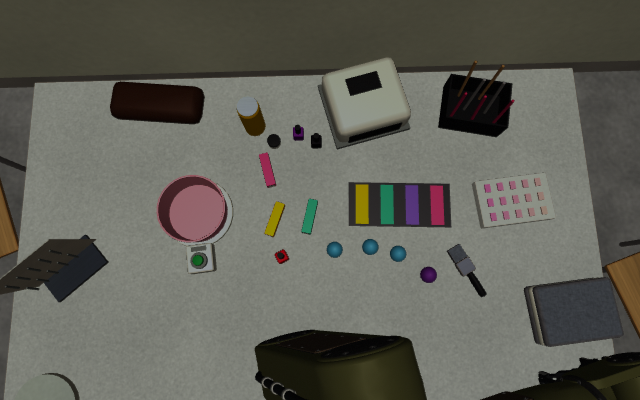

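View pics/scene0.png

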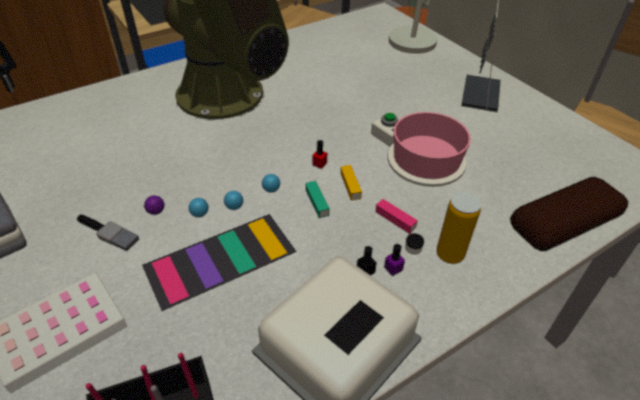

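The pictures show three blue bombs (top: 334,249; 370,246; 398,253), a purple look-alike (428,274), and yellow, mint and pink blocks (275,219; 310,216; 267,170). There is no lavender block. The button is green at (199,260), and the mat strips run yellow to pink from left to right. Next I measure by colour with calibration.

```bash
cat > h.py <<'E'
from workcell import robot, imaging, find_in, tip_of
import cv2,numpy as np
HSV={'blue':((95,90,50),(112,255,255)),'pink':((163,160,120),(175,255,255)),'yellow':((18,180,100),(28,255,255)),'mint':((70,130,70),(86,255,255)),'lav':((125,90,60),(142,255,255))}
def snap(n):
    p=imaging.camera_params(n); im=imaging.camera(n); return im,p
def unproj(p,uv,z):
    uv=np.atleast_2d(np.asarray(uv,float)); R=np.array(p['R']);t=np.array(p['t'])
    d=np.c_[(uv[:,0]-p['cx'])/p['fx'],(uv[:,1]-p['cy'])/p['fy'],np.ones(len(uv))]@R; c=-R.T@t
    return c+d*((z-c[2])/d[:,2])[:,None]
def proj(p,X):
    c=np.array(p['R'])@X+np.array(p['t']); return [p['fx']*c[0]/c[2]+p['cx'],p['fy']*c[1]/c[2]+p['cy']]
def blobs(im,col,amin=60):
    m=cv2.inRange(cv2.cvtColor(im,cv2.COLOR_BGR2HSV),*HSV[col])
    n,l,s,c=cv2.connectedComponentsWithStats(m)
    return [(s[i,4],c[i],np.argwhere(l==i)[:,::-1]) for i in np.argsort(-s[:,4]) if i and s[i,4]>=amin]
def rect(p,pts,z):
    w=unproj(p,pts,z)[:,:2].astype(np.float32); (c,s,a)=cv2.minAreaRect(w)
    if s[0]<s[1]: s=s[::-1]; a+=90
    return np.round(c,1),np.round(s,1),round((a+90)%180-90,1)
def tri(p1,u1,p2,u2):
    A=[]
    for p,u in((p1,u1),(p2,u2)):
        P=np.c_[np.array(p['R']),np.array(p['t'])]
        a=(u[0]-p['cx'])/p['fx'];b=(u[1]-p['cy'])/p['fy']; A+=[a*P[2]-P[0],b*P[2]-P[1]]
    A=np.array(A); return np.linalg.lstsq(A[:,:3],-A[:,3],rcond=None)[0]
E
python3 - <<'E'
from h import *
im,p=snap('top'); im2,p2=snap('scene')
for c in HSV:
    for k,(a,u,pts) in enumerate(blobs(im,c,50)[:4]):
        z=20 if c=='blue' else 20
        print(c,a,u.round(1),rect(p,pts,z), 'z0',rect(p,pts,2)[0])
    print('  scene',[(a,u.round(1)) for a,u,_ in blobs(im2,c,50)[:4]])
print(imaging.camera_params('wrist'))
E
```

```text
blue 197 [397.6 253.2] (array([ 410.8, -239.5]), array([40.6, 40.5]), -3.4) z0 [ 412.1 -242.7]
blue 195 [369.8 246.5] (array([ 431.7, -166.4]), array([40.6, 39.7]), -47.2) z0 [ 433.3 -168.5]
blue 186 [334.1 249.1] (array([427.9, -68.8]), array([37.9, 37.8]), 88.3) z0 [429.4 -69.4]
  scene [(np.int32(767), array([164.1,  53.7])), (np.int32(266), array([198. , 206.8])), (np.int32(250), array([233.1, 199.6])), (np.int32(226), array([270.6, 182.5]))]
pink 485 [436.7 205.1] (array([ 540.7, -355.6]), array([106.9,  34. ]), -2.5) z0 [ 543.9 -360.5]
pink 277 [266.7 168.9] (array([657.2, 111.5]), array([92.3, 24.1]), 13.6) z0 [662.1 113.5]
  scene [(np.int32(897), array([169.8, 279.5])), (np.int32(345), array([396.5, 212.9]))]
yellow 474 [361.6 204.2] (array([ 549.6, -150.3]), array([107. ,  32.9]), -2.6) z0 [ 552.9 -152.1]
yellow 312 [274.  218.2] (array([516.7,  92.3]), array([94. , 25.2]), -20.6) z0 [519.6  94.1]
  scene [(np.int32(745), array([267. , 238.6])), (np.int32(312), array([350.4, 179.6])), (np.int32(130), array([462.3, 212.7]))]
mint 509 [386.7 203.9] (array([ 547.6, -217.9]), array([107.3,  36. ]), -3.2) z0 [ 550.9 -220.7]
mint 313 [309.2 215.7] (array([521.2,  -4. ]), array([93.9, 25.2]), -14.0) z0 [524.1  -3.7]
  scene [(np.int32(779), array([236.3, 251.7])), (np.int32(333), array([316.3, 196.2]))]
lav 527 [411.7 204.4] (array([ 544.2, -286.6]), array([110.4,  35.9]), -3.8) z0 [ 547.5 -290.5]
lav 103 [429.6 274.6] (array([ 351.5, -322. ]), array([31.5, 29.4]), 66.3) z0 [ 351.9 -326.4]
  scene [(np.int32(892), array([203.8, 265.2]))]
{'fx': 349.74837475007524, 'fy': 349.74837475007524, 'cx': 323.91381648645535, 'cy': 200.57531470016113, 'R': array([[ 2.63767050e-01, -9.64586352e-01, -3.37380589e-04],
       [-9.14546930e-01, -2.50194884e-01,  3.17815091e-01],
       [-3.06644510e-01, -8.35205986e-02, -9.48152653e-01]]), 't': array([-550.00918573,  -41.61711646,  381.45405956])}
```

```bash
python3 -m jog '[[0.7,[0,0,0],0.0213],[0.7,[0,0,0],0.0212]]'
python3 -m jog '[[0.7,[0.133,-0.145,0],0],[0.7,[0.133,-0.145,0],0],[0.7,[0.133,-0.145,0],0],[0.7,[0.133,-0.145,0],0],[0.7,[0.133,-0.145,0],0],[0.7,[0.133,-0.145,0],0],[0.7,[0.133,-0.145,0],0],[0.7,[0.133,-0.145,0],0]]'
python3 -m jog '[[0.7,[0,0,0.16],0],[0.7,[0,0,0.16],0],[0.7,[0,0,0],0],[0.7,[0,0,0],0]]'
cat >> h.py <<'E'
def wr(cols,amin=300,z=20):
    s=robot.sense(); im,p=snap('wrist'); x,y=s['orientation'][:2]
    print('tcp',s['tcp_pos'].round(1),'yaw',round(2*np.degrees(np.arctan2(y,x)),2),'open',round(s['opening'],2),'F',s['force'].round(1))
    for c in cols:
        for a,u,pts in blobs(im,c,amin)[:4]: print(c,a,u.round(1),*rect(p,pts,z), pts.min(0),pts.max(0))
    return im,p
E
python3 - <<'E'
from h import *
im,p=wr(['blue']); cv2.imwrite('pics/w1.png',im)
c=-np.array(p['R']).T@p['t'];print(c)
R=np.array(p["R"]);t=np.array(p["t"])
print([(round(d["conf"],2),(R.T@(np.array(d["at"])-t)).round(1).tolist()) for d in tip_of('wrist','bomb1')])
E
```

```text
time: 1.9
tcp_pos: [145.0, -530.5, 231.3]
orientation: [1.0, -0.003, -0.0, 0.0]
force: [-0.2, 0.7, 0.0]
opening: 0.708
gripper_force: 0.0
time: 2.7
tcp_pos: [412.1, -238.9, 231.6]
orientation: [1.0, -0.0, 0.0, 0.0]
force: [1.0, -1.0, -0.3]
opening: 0.696
gripper_force: 0.0
time: 3.1
tcp_pos: [411.2, -240.9, 152.3]
orientation: [1.0, -0.0, -0.0, -0.0]
force: [0.4, -0.7, 1.3]
opening: 0.7
gripper_force: 0.0
tcp [ 411.2 -240.9  152.3] yaw -0.03 open 0.7 F [ 0.4 -0.7  1.3]
blue 2512 [111.3 168.5] [427.5 -69.4] [49.2 42.1] 90.0 [ 81 143] [142 194]
blue 2245 [232.  162.8] [ 432.1 -167.5] [43.2 42.3] -6.1 [206 137] [259 189]
blue 2060 [325.  187.5] [ 411.4 -241.8] [42.3 42.2] 44.8 [300 162] [350 213]
[ 493.12475522 -241.02066151  295.67007065]
[(0.83, [427.5, -73.7, -2.5]), (0.8, [350.8, -322.1, 2.3]), (0.67, [412.9, -243.8, 1.4]), (0.59, [434.1, -165.8, -2.5])]
```

View pics/w1.png

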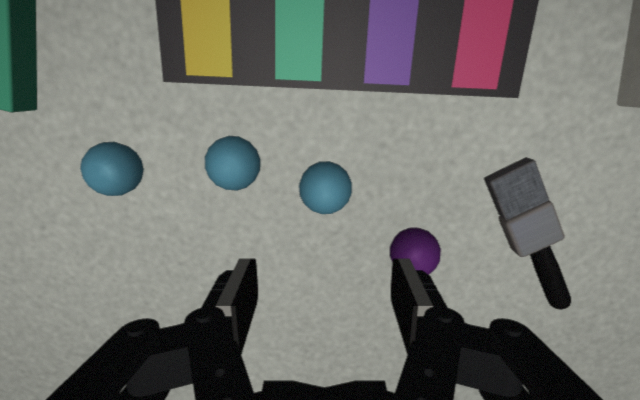

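The wrist picture shows the target bomb at (325,188), with the other bombs at (232,163) and (112,169) and the purple look-alike at (415,252). The positions match the top camera to within about 2 mm. I'll grasp the first bomb.

```bash
python3 -m jog '[[0.7,[0,0,0.2],0],[0.7,[0,0.003,0.2],0],[0.7,[0,0,0.15],0],[0.7,[0,0,0.05],0],[0.7,[0,0,0],0],[0.7,[0,0,0],0]]' 25
python3 -m jog '[[0.45,[0,0,0],0],[0.4,[0,0,0],0],[0.3,[0,0,0],0],[0.3,[0,0,0],0],[0.3,[0,0,0],0],[0.3,[0,0,0],0]]' 25
python3 - <<'E'
from h import *
im,p=wr(['blue']); cv2.imwrite('pics/w2.png',im)
E
```

```text
time: 3.8
tcp_pos: [412.2, -242.3, 3.4]
orientation: [1.0, -0.0, 0.001, 0.001]
force: [-0.6, 0.2, 0.3]
opening: 0.701
gripper_force: 0.0
time: 4.4
tcp_pos: [412.2, -242.1, 3.4]
orientation: [1.0, -0.0, 0.002, 0.001]
force: [-1.9, 0.9, 10.4]
opening: 0.496
gripper_force: 24.0
tcp [ 412.2 -242.1    3.4] yaw -0.01 open 0.5 F [-1.9  0.9 10.4]
blue 10651 [131.8 247.5] [ 430.3 -165. ] [55.1 43.3] -49.0 [ 70 193] [193 302]
blue 8778 [324. 293.] [ 409.1 -242.2] [47.7 47.3] -42.8 [272 240] [376 346]
```

View pics/w2.png

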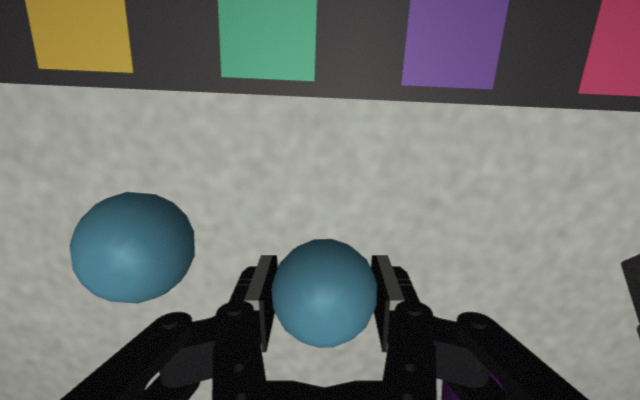

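The bomb at (324,293) sits between the pads at opening 0.50. I'll lift and check the hold.

```bash
python3 -m jog '[[0.3,[0,0,-0.02],0],[0.3,[0,0,-0.06],0],[0.3,[0,0,-0.12],0],[0.3,[0,0,-0.2],0],[0.3,[0,0,-0.2],0],[0.3,[0,0,0],0],[0.3,[0,0,0],0]]'
python3 - <<'E'
from h import *
im,p=wr(['blue']); cv2.imwrite('pics/w3.png',im)
im,p=snap('top'); im2,p2=snap('scene')
b=[x for x in blobs(im2,'blue',50)]
print([(a,u.round(1)) for a,u,_ in blobs(im,'blue',50)]);print([(a,u.round(1)) for a,u,_ in b])
n='top'
# tub rim & button & base from the two fixed views
for n,I in(('top',im),('scene',im2)):
    h=cv2.cvtColor(I,cv2.COLOR_BGR2HSV); print(n,h[(260,199) if n=='top' else (117,390)])
    m=cv2.inRange(h,(45,90,40),(72,255,255)); nn,l,s,c=cv2.connectedComponentsWithStats(m)
    print([(s[i,4],c[i].round(1)) for i in range(1,nn) if s[i,4]>30])
E
```

```text
time: 5.15
tcp_pos: [411.4, -241.5, 153.0]
orientation: [1.0, -0.0, 0.001, 0.001]
force: [0.2, 0.2, -1.5]
opening: 0.491
gripper_force: 25.7
tcp [ 411.4 -241.5  153. ] yaw -0.01 open 0.49 F [ 0.2  0.2 -1.5]
blue 8774 [324.  292.8] [ 309.  -241.9] [103.9 103. ] -43.0 [272 240] [376 346]
blue 2502 [110.7 169. ] [427.3 -69.3] [49.6 42.3] -83.8 [ 81 143] [141 195]
blue 2232 [231.1 163.3] [ 431.9 -167. ] [43.8 41.4] -47.0 [205 137] [258 189]
[(np.int32(195), array([369.8, 246.5])), (np.int32(186), array([334.1, 249.1]))]
[(np.int32(343), array([186.9, 153.4])), (np.int32(248), array([233.1, 199.6])), (np.int32(225), array([270.5, 182.5]))]
top [ 66 203 107]
[(np.int32(93), array([197.3, 259.9]))]
scene [ 68 214 112]
[(np.int32(66), array([389.5, 116.6]))]
```

```bash
python3 -m jog '[[0.3,[0.022,-0.09,0],0],[0.3,[0.044,-0.18,0],0],[0.3,[0.044,-0.18,0],0],[0.3,[0.044,-0.18,0],0],[0.3,[0.044,-0.18,0],0],[0.3,[0.044,-0.18,0],0]]'
python3 -m jog '[[0.3,[0.044,-0.18,0],0],[0.3,[0.044,-0.18,0],0],[0.3,[0.044,-0.18,0],0],[0.3,[0.044,-0.18,0],0],[0.3,[0.044,-0.18,0],0],[0.3,[0.044,-0.18,0],0],[0.3,[0.022,-0.09,0],0],[0.3,[0,0,0],0]]'
python3 - <<'E'
from h import *
im,p=wr(['blue']); cv2.imwrite('pics/w4.png',im)
R=np.array(p["R"]);t=np.array(p["t"])
for n in ('tub','start_top'):print(n,[(round(d["conf"],2),(R.T@(np.array(d["at"])-t)).round(1).tolist()) for d in tip_of('wrist',n)])
it,pt=snap('top')
# fit circles to pink floor/rim region in top
for nm,I,P in(('top',it,pt),('wrist',im,p)):
    h=cv2.cvtColor(I,cv2.COLOR_BGR2HSV)
    m=cv2.inRange(h,(165,60,60),(180,159,255))|cv2.inRange(h,(0,60,60),(5,159,255))
    nn,l,s,c=cv2.connectedComponentsWithStats(m); i=1+np.argmax(s[1:,4]); pts=np.argwhere(l==i)[:,::-1]
    w=unproj(P,pts,84)[:,:2].astype(np.float32); print(nm,s[i],cv2.minEnclosingCircle(w))
E
```

```text
time: 5.9
tcp_pos: [471.3, 8.0, 150.4]
orientation: [1.0, -0.0, -0.001, -0.0]
force: [1.1, 0.4, -0.9]
opening: 0.491
gripper_force: 25.7
time: 6.7
tcp_pos: [542.6, 301.1, 149.3]
orientation: [1.0, 0.001, -0.001, 0.0]
force: [-0.7, -0.9, -1.8]
opening: 0.492
gripper_force: 25.7
tcp [542.6 301.1 149.3] yaw 0.15 open 0.49 F [-0.7 -0.9 -1.8]
blue 8771 [324.  292.9] [441.4 300.5] [102.9 102.4] -42.6 [272 240] [376 346]
tub [(0.66, [544.4, 306.1, 0.9])]
start_top [(0.95, [406.9, 290.4, 63.6])]
top [ 183  175   44   65 1569] ((542.9505615234375, 290.3705139160156), 90.84535217285156)
wrist [  182    72   281   229 25468] ((541.7101440429688, 302.3502197265625), 89.43065643310547)
```

View pics/w4.png

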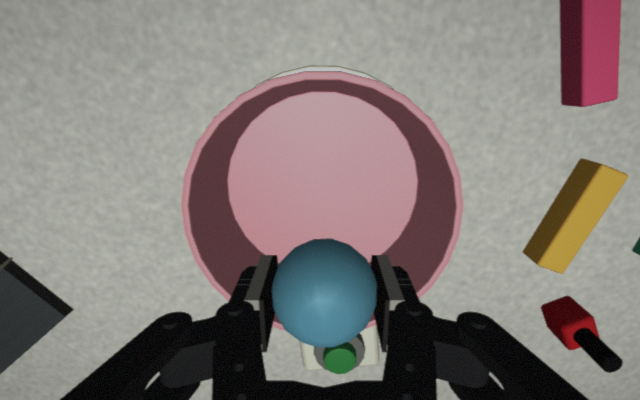

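The tub rim fits a 90 mm radius circle centred at (541.7, 302.4), with the bowl at image centre (322,195) and the button near (340,357). I'll lower bomb 1 at x offset +46.

```bash
python3 -m jog '[[0.3,[0.09,0,0],0],[0.3,[0.09,-0.005,0],0],[0.3,[0,0,0.12],0],[0.3,[0,0,0.12],0],[0.3,[0,0,0.12],0],[0.3,[0,0,0.08],0],[0.3,[0,0,0.04],0],[0.3,[0,0,0.02],0]]'
python3 -m jog '[[0.3,[0,0,0.012],0],[0.3,[0,0,0.004],0],[0.3,[0,0,0.004],0],[0.3,[0,0,0],0],[0.3,[0,0,0],0]]'
```

```text
time: 7.7
tcp_pos: [588.1, 299.1, 25.8]
orientation: [1.0, -0.001, -0.0, 0.0]
force: [-0.0, 0.8, -0.4]
opening: 0.493
gripper_force: 25.7
time: 8.2
tcp_pos: [588.3, 300.0, 21.7]
orientation: [1.0, -0.0, 0.0, -0.0]
force: [-0.1, -0.6, -0.4]
opening: 0.494
gripper_force: 25.7
```

```bash
python3 -m jog '[[0.3,[0,0,0.003],0],[0.3,[0,0,0],0],[0.3,[0,0,0],0]]'
python3 -m jog '[[0.3,[0,0,0.003],0],[0.3,[0,0,0],0],[0.3,[0,0,0],0]]'
```

```text
time: 8.5
tcp_pos: [588.5, 300.0, 21.5]
orientation: [1.0, -0.0, 0.0, -0.0]
force: [-2.5, -1.4, 6.0]
opening: 0.495
gripper_force: 26.2
time: 8.8
tcp_pos: [588.7, 300.0, 21.5]
orientation: [1.0, -0.0, 0.001, -0.0]
force: [-5.8, -3.5, 12.3]
opening: 0.491
gripper_force: 26.6
```

```bash
python3 -m jog '[[0.3,[0,0,-0.003],0],[0.5,[0,0,-0.001],0],[0.55,[0,0,0],0],[0.6,[0,0,0],0],[0.65,[0,0,0],0],[0.65,[0,0,0],0],[0.65,[0,0,0],0]]'
python3 -m jog '[[0.65,[0,0,-0.08],0],[0.65,[0,0,-0.12],0],[0.65,[0,0,-0.16],0],[0.65,[0,0,-0.16],0],[0.65,[0,0,0],0],[0.65,[0,0,0],0]]'
python3 - <<'E'
from h import *
im,p=wr(['blue'],z=38); cv2.imwrite('pics/w5.png',im)
E
```

```text
time: 9.5
tcp_pos: [586.9, 301.7, 20.6]
orientation: [1.0, 0.0, -0.001, -0.001]
force: [-9.7, 12.0, 3.8]
opening: 0.648
gripper_force: 0.0
time: 10.1
tcp_pos: [588.4, 299.9, 151.3]
orientation: [1.0, -0.0, 0.001, -0.0]
force: [0.9, -0.5, -1.1]
opening: 0.652
gripper_force: 0.0
tcp [588.4 299.9 151.3] yaw -0.01 open 0.65 F [ 0.9 -0.5 -1.1]
blue 2338 [324.  195.8] [587.4 299.8] [42.6 42.6] -44.6 [297 169] [351 223]
```

```bash
python3 -m jog '[[0.7,[-0.0285,0.085,0],0],[0.7,[-0.057,0.17,0],0],[0.7,[-0.057,0.17,0],0],[0.7,[-0.057,0.17,0],0],[0.7,[-0.057,0.17,0],0],[0.7,[-0.057,0.17,0],0]]'
python3 -m jog '[[0.7,[-0.057,0.17,0],0],[0.7,[-0.057,0.17,0],0],[0.7,[-0.057,0.17,0],0],[0.7,[-0.057,0.17,0],0],[0.7,[-0.057,0.17,0],0],[0.7,[-0.0285,0.085,0],0],[0.7,[0,0,0],0],[0.7,[0,0,0],0]]'
python3 - <<'E'
from h import *
im,p=wr(['blue'],z=20)
E
```

```text
time: 10.75
tcp_pos: [508.3, 64.6, 149.3]
orientation: [1.0, -0.0, -0.001, 0.0]
force: [1.1, -0.4, 0.4]
opening: 0.699
gripper_force: 0.0
time: 11.55
tcp_pos: [430.9, -167.5, 149.8]
orientation: [1.0, -0.001, -0.001, -0.0]
force: [0.3, -0.4, -0.8]
opening: 0.703
gripper_force: 0.0
tcp [ 430.9 -167.5  149.8] yaw -0.08 open 0.7 F [ 0.3 -0.4 -0.8]
blue 2189 [205.  192.8] [427.2 -69.9] [46.1 41.8] -41.2 [178 167] [232 218]
blue 2098 [324.4 187.2] [ 431.6 -167.8] [43.3 41.6] -0.1 [299 162] [350 213]
```

```bash
python3 -m jog '[[0.7,[0.002,0,0.2],0],[0.7,[0,0,0.2],0],[0.7,[0,0,0.14],0],[0.7,[0,0,0.05],0],[0.7,[0,0,0],0],[0.7,[0,0,0],0]]'
python3 -m jog '[[0.45,[0,0,0],0],[0.4,[0,0,0],0],[0.3,[0,0,0],0],[0.3,[0,0,0],0],[0.3,[0,0,0],0],[0.3,[0,0,0],0]]' 25
python3 -m jog '[[0.3,[0,0,-0.02],0],[0.3,[0,0,-0.06],0],[0.3,[0,0,-0.11],0],[0.3,[0,0,-0.2],0],[0.3,[0,0,-0.2],0],[0.3,[0,0,0],0],[0.3,[0,0,0],0]]'
python3 - <<'E'
from h import *
im,p=wr(['blue'],z=20)
E
```

```text
time: 12.2
tcp_pos: [432.7, -167.5, 4.6]
orientation: [1.0, 0.0, 0.001, 0.0]
force: [-0.3, 0.3, -0.4]
opening: 0.7
gripper_force: 0.0
time: 12.8
tcp_pos: [432.9, -167.9, 5.1]
orientation: [1.0, -0.0, 0.001, 0.001]
force: [-1.0, 2.7, 8.2]
opening: 0.495
gripper_force: 24.1
time: 13.5
tcp_pos: [432.1, -167.8, 152.5]
orientation: [1.0, -0.0, 0.002, 0.001]
force: [0.0, 0.2, -1.4]
opening: 0.489
gripper_force: 25.7
tcp [ 432.1 -167.8  152.5] yaw -0.02 open 0.49 F [ 0.   0.2 -1.4]
blue 8533 [324.  290.8] [ 332.4 -168. ] [103.1 100.2] 39.3 [273 238] [376 344]
blue 2149 [205.4 194.1] [427.2 -70. ] [44.2 43.3] 90.0 [179 169] [232 219]
```

```bash
python3 -m jog '[[0.3,[0.02,-0.0855,0],0],[0.3,[0.04,-0.171,0],0],[0.3,[0.04,-0.171,0],0],[0.3,[0.04,-0.171,0],0],[0.3,[0.04,-0.171,0],0],[0.3,[0.04,-0.171,0],0]]'
python3 -m jog '[[0.3,[0.04,-0.171,0],0],[0.3,[0.04,-0.171,0],0],[0.3,[0.04,-0.171,0],0],[0.3,[0.04,-0.171,0],0],[0.3,[0.04,-0.171,0],0],[0.3,[0.016,-0.0855,0],0],[0.3,[0,0,0],0],[0.3,[0,0,0],0]]'
python3 - <<'E'
from h import *
im,p=wr(['blue'],z=38)
E
```

```text
time: 14.15
tcp_pos: [486.4, 69.3, 149.6]
orientation: [1.0, -0.0, -0.001, 0.0]
force: [1.3, -0.7, -0.5]
opening: 0.492
gripper_force: 25.7
time: 14.95
tcp_pos: [540.3, 302.3, 149.2]
orientation: [1.0, 0.0, -0.001, 0.001]
force: [-0.2, 0.7, -0.4]
opening: 0.492
gripper_force: 25.7
tcp [540.3 302.3 149.2] yaw 0.02 open 0.49 F [-0.2  0.7 -0.4]
blue 8534 [324.  290.9] [453.7 302.5] [98.2 90.6] -28.6 [273 238] [376 344]
blue 2728 [327.1 132.1] [588.1 299.9] [41.8 41.4] -90.0 [298 103] [356 161]
```

```bash
python3 -m jog '[[0.3,[0,0,0.12],0],[0.3,[0,0,0.12],0],[0.3,[0,0,0.12],0],[0.3,[0,0,0.08],0],[0.3,[0,0,0.04],0],[0.3,[0,0,0.016],0],[0.3,[0,0,0],0],[0.3,[0,0,0],0]]'
python3 -m jog '[[0.3,[0,0,0.004],0],[0.3,[0,0,0],0],[0.3,[0,0,0],0]]'
python3 -m jog '[[0.3,[0,0,0.004],0],[0.3,[0,0,0],0],[0.3,[0,0,0],0]]'
```

```text
time: 15.8
tcp_pos: [541.5, 302.7, 28.0]
orientation: [1.0, -0.0, 0.001, -0.0]
force: [-0.2, -0.2, -0.4]
opening: 0.496
gripper_force: 25.7
time: 16.1
tcp_pos: [541.0, 302.7, 26.1]
orientation: [1.0, -0.0, 0.0, -0.0]
force: [0.1, 0.5, -0.5]
opening: 0.493
gripper_force: 25.7
time: 16.4
tcp_pos: [540.9, 302.6, 24.7]
orientation: [1.0, -0.0, -0.0, 0.0]
force: [-0.2, -0.3, -0.9]
opening: 0.49
gripper_force: 25.7
```

```bash
python3 -m jog '[[0.3,[0,0,0.003],0],[0.3,[0,0,0],0],[0.3,[0,0,0],0]]'
python3 -m jog '[[0.3,[0,0,0.003],0],[0.3,[0,0,0],0],[0.3,[0,0,0],0]]'
```

```text
time: 16.7
tcp_pos: [540.9, 302.6, 24.0]
orientation: [1.0, -0.0, -0.0, 0.0]
force: [-0.5, -0.0, -0.8]
opening: 0.494
gripper_force: 25.7
time: 17.0
tcp_pos: [541.0, 302.6, 23.3]
orientation: [1.0, -0.0, 0.0, -0.0]
force: [-0.4, 1.0, -0.1]
opening: 0.496
gripper_force: 25.8
```

```bash
python3 -m jog '[[0.3,[0,0,0.002],0],[0.3,[0,0,0],0],[0.3,[0,0,0],0]]'
python3 -m jog '[[0.5,[0,0,0],0],[0.55,[0,0,0],0],[0.6,[0,0,0],0],[0.65,[0,0,0],0],[0.65,[0,0,0],0],[0.65,[0,0,0],0]]'
python3 -m jog '[[0.65,[0,0,-0.08],0],[0.65,[0,0,-0.12],0],[0.65,[0,0,-0.16],0],[0.65,[0,0,-0.15],0],[0.65,[0,0,0],0],[0.65,[0,0,0],0]]'
python3 - <<'E'
from h import *
im,p=wr(['blue'],z=38)
E
```

```text
time: 17.3
tcp_pos: [541.1, 302.7, 23.2]
orientation: [1.0, -0.0, 0.0, -0.0]
force: [-2.1, -1.1, 5.6]
opening: 0.495
gripper_force: 26.2
time: 17.9
tcp_pos: [540.9, 302.6, 22.7]
orientation: [1.0, -0.0, -0.0, 0.0]
force: [0.7, 0.3, -1.1]
opening: 0.653
gripper_force: 0.0
time: 18.5
tcp_pos: [541.1, 302.7, 150.8]
orientation: [1.0, -0.0, 0.001, -0.0]
force: [0.3, -0.2, -1.2]
opening: 0.647
gripper_force: 0.0
tcp [541.1 302.7 150.8] yaw -0.01 open 0.65 F [ 0.3 -0.2 -1.2]
blue 2685 [327.9 133.4] [588.3 300.1] [41.9 41.4] 1.7 [299 104] [356 162]
blue 2332 [324.  196.4] [540.2 302.5] [42.7 42.3] 42.6 [297 169] [351 223]
```

```bash
python3 -m jog '[[0.7,[-0.025,0.083,0],0],[0.7,[-0.051,0.1655,0],0],[0.7,[-0.051,0.1655,0],0],[0.7,[-0.051,0.1655,0],0],[0.7,[-0.051,0.1655,0],0],[0.7,[-0.051,0.1655,0],0]]'
python3 -m jog '[[0.7,[-0.051,0.1655,0],0],[0.7,[-0.051,0.1655,0],0],[0.7,[-0.051,0.1655,0],0],[0.7,[-0.021,0.083,0],0],[0.7,[0,0,0],0],[0.7,[0,0,0],0]]'
python3 - <<'E'
from h import *
im,p=wr(['blue'],z=20)
E
```

```text
time: 19.15
tcp_pos: [469.5, 73.5, 148.9]
orientation: [1.0, -0.0, -0.001, 0.0]
force: [1.9, -1.0, -0.4]
opening: 0.698
gripper_force: 0.0
time: 19.75
tcp_pos: [427.0, -69.8, 149.4]
orientation: [1.0, -0.001, -0.001, -0.0]
force: [0.4, -0.4, 0.1]
opening: 0.7
gripper_force: 0.0
tcp [427.  -69.8 149.4] yaw -0.08 open 0.7 F [ 0.4 -0.4  0.1]
blue 2103 [325.6 188.1] [427.8 -71.1] [43.2 41.6] -0.1 [300 162] [351 213]
```

```bash
python3 -m jog '[[0.7,[0,0.003,0.2],0],[0.7,[0,0,0.2],0],[0.7,[0,0,0.14],0],[0.7,[0,0,0.055],0],[0.7,[0,0,0],0],[0.7,[0,0,0],0]]'
python3 -m jog '[[0.45,[0,0,0],0],[0.4,[0,0,0],0],[0.3,[0,0,0],0],[0.3,[0,0,0],0],[0.3,[0,0,0],0],[0.3,[0,0,0],0]]' 25
python3 -m jog '[[0.3,[0,0,-0.02],0],[0.3,[0,0,-0.06],0],[0.3,[0,0,-0.115],0],[0.3,[0,0,-0.2],0],[0.3,[0,0,-0.2],0],[0.3,[0,0,0],0],[0.3,[0,0,0],0]]'
python3 - <<'E'
from h import *
im,p=wr(['blue'],z=20)
E
```

```text
time: 20.4
tcp_pos: [427.6, -70.0, 1.8]
orientation: [1.0, 0.0, -0.0, -0.0]
force: [0.6, -0.7, 0.3]
opening: 0.7
gripper_force: 0.0
time: 21.0
tcp_pos: [428.1, -70.5, 2.7]
orientation: [1.0, -0.0, 0.001, 0.0]
force: [0.1, 4.0, 6.3]
opening: 0.491
gripper_force: 24.9
time: 21.7
tcp_pos: [427.6, -70.7, 151.7]
orientation: [1.0, -0.0, 0.001, 0.0]
force: [-0.0, -0.3, -1.6]
opening: 0.495
gripper_force: 25.7
tcp [427.6 -70.7 151.7] yaw -0.01 open 0.49 F [-0.  -0.3 -1.6]
blue 8853 [323.9 293.9] [325. -71.] [109.5  98.4] 25.9 [272 240] [376 348]
```

```bash
python3 -m jog '[[0.3,[0.015,-0.083,0],0],[0.3,[0.03,-0.166,0],0],[0.3,[0.03,-0.166,0],0],[0.3,[0.03,-0.166,0],0],[0.3,[0.03,-0.166,0],0],[0.3,[0.03,-0.166,0],0]]'
python3 -m jog '[[0.3,[0.03,-0.166,0],0],[0.3,[0.03,-0.166,0],0],[0.3,[0.03,-0.166,0],0],[0.3,[0.017,-0.083,0],0],[0.3,[0,0,0],0],[0.3,[0,0,0],0]]'
python3 - <<'E'
from h import *
im,p=wr(['blue'],z=38)
E
```

```text
time: 22.35
tcp_pos: [468.0, 159.3, 148.9]
orientation: [1.0, -0.0, -0.001, 0.0]
force: [0.5, -0.3, -0.3]
opening: 0.494
gripper_force: 25.7
time: 22.95
tcp_pos: [494.8, 302.5, 148.7]
orientation: [1.0, 0.0, -0.001, 0.001]
force: [-0.9, 0.5, -1.4]
opening: 0.496
gripper_force: 25.7
tcp [494.8 302.5 148.7] yaw 0.02 open 0.5 F [-0.9  0.5 -1.4]
blue 8901 [323.9 293.6] [405.5 302.3] [96.8 96. ] -42.9 [271 240] [376 347]
blue 3283 [327.6  63.1] [588.8 300. ] [41.6 41.5] 0.0 [297  30] [358  96]
blue 2718 [323.6 135.1] [540.5 302.7] [41.5 41.3] 0.0 [295 106] [352 164]
```

```bash
python3 -m jog '[[0.3,[0,0,0.12],0],[0.3,[0,0,0.12],0],[0.3,[0,0,0.12],0],[0.3,[0,0,0.08],0],[0.3,[0,0,0.04],0],[0.3,[0,0,0.028],0],[0.3,[0,0,0],0],[0.3,[0,0,0],0]]'
python3 -m jog '[[0.3,[0,0,0.004],0],[0.3,[0,0,0],0],[0.3,[0,0,0],0]]'
python3 -m jog '[[0.3,[0,0,0.003],0],[0.3,[0,0,0],0],[0.3,[0,0,0],0]]'
```

```text
time: 23.8
tcp_pos: [495.9, 302.9, 24.2]
orientation: [1.0, -0.0, 0.001, -0.0]
force: [-0.2, 0.6, -0.7]
opening: 0.493
gripper_force: 25.7
time: 24.1
tcp_pos: [495.6, 303.0, 22.7]
orientation: [1.0, -0.0, 0.0, -0.0]
force: [0.4, 0.6, -0.3]
opening: 0.494
gripper_force: 25.7
time: 24.4
tcp_pos: [495.4, 302.9, 21.5]
orientation: [1.0, -0.0, -0.0, 0.0]
force: [0.1, -0.2, -0.0]
opening: 0.49
gripper_force: 25.7
```

```bash
python3 -m jog '[[0.3,[0,0,0.002],0],[0.3,[0,0,0],0],[0.3,[0,0,0],0]]'
python3 -m jog '[[0.3,[0,0,0.002],0],[0.3,[0,0,0],0],[0.3,[0,0,0],0]]'
```

```text
time: 24.7
tcp_pos: [495.4, 302.9, 21.0]
orientation: [1.0, -0.0, -0.0, 0.0]
force: [-0.2, 0.2, -0.3]
opening: 0.492
gripper_force: 25.7
time: 25.0
tcp_pos: [495.5, 302.9, 20.8]
orientation: [1.0, -0.0, 0.0, -0.0]
force: [-1.3, -1.1, 4.2]
opening: 0.493
gripper_force: 26.0
```

Contact, so I'll release with a small opening.

```bash
python3 -m jog '[[0.5,[0,0,0],0],[0.53,[0,0,0],0],[0.56,[0,0,0],0],[0.59,[0,0,0],0],[0.59,[0,0,0],0]]'
python3 -m jog '[[0.59,[0,0,-0.04],0],[0.59,[0,0,-0.1],0],[0.59,[0,0,-0.16],0],[0.59,[0,0,-0.16],0],[0.3,[0,0,-0.05],0],[0.1,[0,0,0],0],[0,[0,0,0],0],[0,[0,0,0],0]]'
python3 -m jog '[[0,[0,0,0],0],[0,[0,0,0],0],[0,[0,0,0],0]]'
python3 - <<'E'
from h import *
im,p=wr(['blue'],z=38); cv2.imwrite('pics/w6.png',im)
R=np.array(p["R"]);t=np.array(p["t"])
print([(round(d["conf"],2),(R.T@(np.array(d["at"])-t)).round(1).tolist()) for d in tip_of('wrist','start_top')])
def g(I):
    m=cv2.inRange(cv2.cvtColor(I,cv2.COLOR_BGR2HSV),(45,90,40),(74,255,255)); n,l,s,c=cv2.connectedComponentsWithStats(m); i=1+np.argmax(s[1:,4]); return s[i],c[i]
a=g(im);print(a)
for n in('top','scene'):
    I,q=snap(n); b=g(I); print(n,b,tri(p,a[1],q,b[1]).round(1))
E
```

```text
time: 25.5
tcp_pos: [495.4, 302.9, 20.5]
orientation: [1.0, -0.0, -0.0, 0.0]
force: [-0.2, 0.1, 0.7]
opening: 0.592
gripper_force: 0.0
time: 26.3
tcp_pos: [494.8, 302.5, 146.3]
orientation: [1.0, -0.0, -0.001, 0.001]
force: [-0.5, 0.0, 0.7]
opening: 0.002
gripper_force: 0.0
time: 26.6
tcp_pos: [495.3, 302.8, 147.6]
orientation: [1.0, -0.0, -0.0, 0.0]
force: [-0.1, 0.6, 0.2]
opening: 0.002
gripper_force: 0.0
tcp [495.3 302.8 147.6] yaw -0.01 open 0.0 F [-0.1  0.6  0.2]
blue 3305 [328.2  64.2] [588.6 299.9] [41.9 41.8] 48.3 [297  31] [359  98]
blue 2736 [324.1 136.5] [540.2 302.6] [41.9 41.9] 40.0 [295 107] [353 166]
blue 2396 [323.9 197. ] [494.6 302.7] [43.2 41.3] -0.0 [297 170] [351 224]
[]Traceback (most recent call last):
  File "<stdin>", line 7, in <module>
  File "<stdin>", line 6, in g
    return _wrapfunc(a, 'argmax', axis=axis, out=out, **kwds)
    return bound(*args, **kwds)
ValueError: attempt to get argmax of an empty sequence
```

View pics/w6.png

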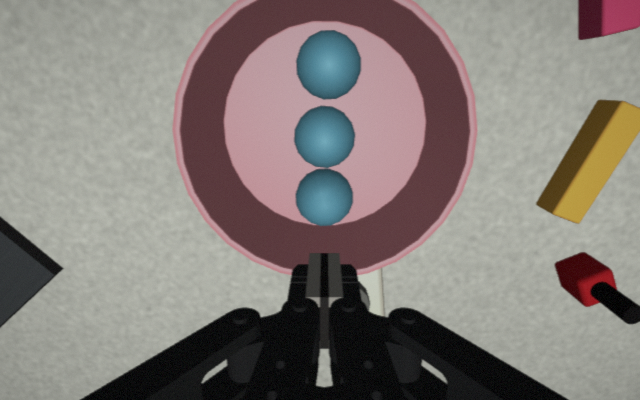

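All three bombs stand in the tub, at (328,64), (324,136) and (324,197). Next I move over the button and measure it.

```bash
python3 -m jog '[[0,[-0.18,0.03,0],0],[0,[-0.184,0.034,0],0],[0,[0,0,0],0],[0,[0,0,0],0]]'
cat >> h.py <<'E'
def g(I):
    m=cv2.inRange(cv2.cvtColor(I,cv2.COLOR_BGR2HSV),(45,90,40),(74,255,255)); n,l,s,c=cv2.connectedComponentsWithStats(m)
    if n<2: return None
    i=1+np.argmax(s[1:,4]); return s[i],c[i]
E
python3 - <<'E'
from h import *
im,p=wr(['blue'],z=38)
R=np.array(p["R"]);t=np.array(p["t"])
print([(round(d["conf"],2),(R.T@(np.array(d["at"])-t)).round(1).tolist()) for d in tip_of('wrist','start_top')])
a=g(im);print(a, a and unproj(p,a[1],62))
I,q=snap('scene'); b=g(I); print(b)
if a and b: print(tri(p,a[1],q,b[1]).round(1))
E
```

```text
time: 27.1
tcp_pos: [404.3, 287.1, 148.6]
orientation: [1.0, 0.0, 0.001, -0.0]
force: [0.9, 0.1, -0.3]
opening: -0.0
gripper_force: 0.0
tcp [404.3 287.1 148.6] yaw 0.02 open -0.0 F [ 0.9  0.1 -0.3]
blue 3242 [300.5  67.6] [495.9 303.2] [41.6 41.4] -90.0 [270  35] [331 100]
blue 1445 [300.1  12.1] [528.3 302.9] [40.6 17.5] -90.0 [268   0] [331  30]
[(0.67, [408.2, 286.0, 65.6])]
(array([ 304,  181,   39,   40, 1176], dtype=int32), array([322.92006803, 200.75085034])) [[408.99192165 287.80379342  62.        ]]
(array([385, 113,  10,   8,  66], dtype=int32), array([389.5       , 116.60606061]))
[406.3 287.3  56.3]
```

```bash
python3 -m jog '[[0,[0.012,0,0.12],0],[0,[0,0,0.12],0],[0,[0,0,0.06],0],[0,[0,0,0],0],[0,[0,0,0],0]]'
python3 -m jog '[[0,[0,0,0.008],0],[0,[0,0,0.008],0],[0,[0,0,0],0],[0,[0,0,0],0]]'
python3 -m jog '[[0,[0,0,0.008],0],[0,[0,0,0.008],0],[0,[0,0,0],0],[0,[0,0,0],0]]'
```

```text
time: 27.75
tcp_pos: [408.1, 287.1, 73.4]
orientation: [1.0, -0.0, 0.0, -0.0]
force: [0.9, 0.5, -0.0]
opening: 0.003
gripper_force: 0.0
time: 28.15
tcp_pos: [407.5, 287.0, 69.3]
orientation: [1.0, -0.0, 0.0, -0.0]
force: [-0.9, 0.5, -0.4]
opening: -0.001
gripper_force: 0.0
time: 28.55
tcp_pos: [407.4, 286.9, 65.0]
orientation: [1.0, -0.0, -0.0, 0.0]
force: [-0.5, 0.1, 0.4]
opening: -0.0
gripper_force: 0.0
```

```bash
for i in 1; do python3 -m jog '[[0,[0,0,0.008],0],[0,[0,0,0],0],[0,[0,0,0],0]]'; python3 -m jog '[[0,[0,0,0.008],0],[0,[0,0,0],0],[0,[0,0,0],0]]';python3 -m jog '[[0,[0,0,0.008],0],[0,[0,0,0],0],[0,[0,0,0],0]]';python3 -m jog '[[0,[0,0,0.008],0],[0,[0,0,0],0],[0,[0,0,0],0]]'; done | grep -E "tcp|^force"
```

```text
tcp_pos: [407.4, 286.9, 63.0]
force: [-0.3, 0.8, -0.1]
tcp_pos: [407.5, 287.0, 61.1]
force: [0.2, 0.2, 1.7]
tcp_pos: [407.6, 287.0, 59.1]
force: [0.5, 0.3, 2.9]
tcp_pos: [407.6, 287.0, 57.1]
force: [0.6, 0.7, 4.6]
```

```bash
(python3 -m jog '[[0,[0,0,0.004],0],[0,[0,0,0],0],[0,[0,0,0],0]]'; python3 -m jog '[[0,[0,0,0.004],0],[0,[0,0,0],0],[0,[0,0,0],0]]')| grep -E "tcp|^force"
```

```text
tcp_pos: [407.6, 287.0, 56.1]
force: [0.9, 0.6, 4.6]
tcp_pos: [407.6, 287.1, 55.9]
force: [-2.7, -2.0, 15.5]
```

```bash
python3 -m jog '[[0,[0,0,-0.01],0],[0,[0,0,-0.02],0],[0.2,[0,0,-0.05],0],[0.5,[0,0,-0.1],0],[0.5,[0,0,-0.2],0],[0.5,[0,0,0],0],[0.5,[0,0,0],0]]' | grep tcp
python3 - <<'E'
from h import *
im,p=wr(['blue'],z=38);a=g(im);print(a)
E
python3 -m jog '[[0.5,[0.0872,0.156,0],0],[0.5,[0.0872,0.156,0],0],[0.5,[0.0872,0.156,0],0],[0.5,[0.0872,0.156,0],0],[0.5,[0.0872,0.156,0],0]]' >/dev/null
python3 -m jog '[[0.5,[0,0,0],0.019],[0.5,[0,0,0],0.019],[0.5,[0,0,0],0.019],[0.5,[0,0,0],0],[0.5,[0,0,0],0]]' |grep tcp
python3 - <<'E'
from h import *
im,p=wr(['yellow','mint','pink'],z=20); cv2.imwrite('pics/w7.png',im)
E
```

```text
tcp_pos: [407.5, 287.0, 151.2]
tcp [407.5 287.  151.2] yaw -0.01 open 0.5 F [-0.9 -0.3 -0.6]
blue 3132 [300.6  73. ] [495.8 303.1] [42.  41.5] 90.0 [270  41] [331 105]
blue 1812 [300.   14.8] [530.5 303.2] [41.7 20.7] 90.0 [267   0] [331  35]
(array([ 304,  185,   38,   39, 1150], dtype=int32), array([322.79304348, 203.99391304]))
tcp_pos: [516.0, 91.9, 149.2]
tcp [516.   91.9 149.2] yaw -20.33 open 0.5 F [-0.4  0.4  0.2]
```

View pics/w7.png

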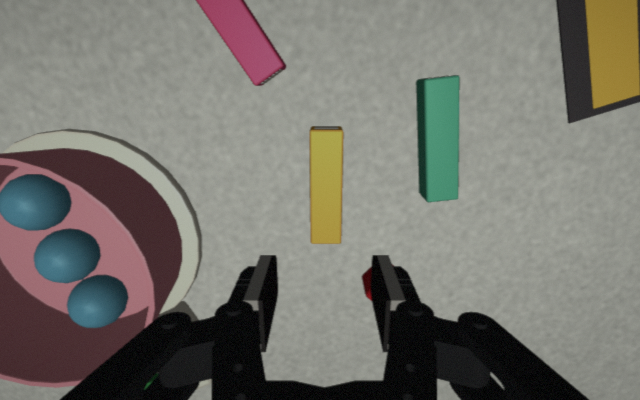

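The view shows yellow at (326,185), aligned with the tool, mint at (439,138), pink at (245,38) and the red bottle near (370,283), clear of the fingers' descent. The button is back up. I'll widen the colour thresholds and measure.

```bash
python3 - <<'E'
s=open('h.py').read()
s=s.replace("'pink':((163,160,120),(175,255,255)),'yellow':((18,180,100),(28,255,255)),'mint':((70,130,70),(86,255,255))","'pink':((163,150,70),(175,255,255)),'yellow':((16,120,70),(32,255,255)),'mint':((66,110,40),(88,255,255))")
open('h.py','w').write(s)
E
python3 - <<'E'
from h import *
im,p=wr(['yellow','mint','pink'],z=26); 
I,q=snap('top')
h=cv2.cvtColor(im,cv2.COLOR_BGR2HSV);print(h[190,326],h[140,440])
for c in('yellow','mint','pink'):
    bw=blobs(im,c,300); bt=blobs(I,c,100)
    print(c,[tri(p,b[1],q,t[1]).round(1).tolist() for b in bw[:1] for t in bt])
    print([ (a,)+rect(q,pts,22) for a,u,pts in bt])
E
```

```text
tcp [516.1  91.9 149.4] yaw -20.34 open 0.5 F [-0.3 -0.3  0.6]
yellow 5176 [612.6  50. ] [ 543.4 -135.1] [74.9 34. ] -2.5 [585   0] [639 108]
yellow 3612 [325.8 185. ] [518.   89.5] [96.  25.1] -20.5 [310 127] [342 243]
mint 4761 [438.3 137.3] [522.5  -3.4] [93.6 29.7] -13.9 [417  76] [458 201]
[ 25 152 171] [ 77 124 146]
yellow [[150.1, -2092.0, -2288.5], [537.7, 348.2, 681.8], [545.8, -146.2, 12.7]]
[(np.int32(1326), array([ 298.8, -829.8]), array([204.2,  84.6]), -9.4), (np.int32(622), array([533.2, 819. ]), array([187.2,  45.6]), 6.0), (np.int32(560), array([ 550.7, -149. ]), array([109.8,  36.1]), -2.6)]
mint [[528.5, -117.5, -28.3], [522.5, -5.7, 15.5]]
[(np.int32(515), array([ 547.2, -217.6]), array([107.2,  35.9]), -3.2), (np.int32(322), array([520.8,  -4.3]), array([94.9, 25.7]), -14.0)]
pink []
[(np.int32(511), array([ 541.7, -355.1]), array([109.2,  35.3]), -2.2), (np.int32(139), array([680.5, 116.4]), array([44.7, 25. ]), 13.2)]
```

```bash
(python3 -m jog '[[0.5,[0.01,0.0064,0.2],0],[0.5,[0,0,0.2],0],[0.5,[0,0,0.14],0],[0.5,[0,0,0.05],0],[0.5,[0,0,0],0],[0.5,[0,0,0],0]]'
python3 -m jog '[[0.3,[0,0,0],0],[0.2,[0,0,0],0],[0.15,[0,0,0],0],[0.15,[0,0,0],0],[0.15,[0,0,0],0],[0.15,[0,0,0],0]]' 25
python3 -m jog '[[0.15,[0,0,-0.02],0],[0.15,[0,0,-0.06],0],[0.15,[0,0,-0.11],0],[0.15,[0,0,-0.2],0],[0.15,[0,0,-0.2],0],[0.15,[0,0,0],-0.016],[0.15,[0,0,0],-0.017],[0.15,[0,0,0],-0.017]]')
python3 - <<'E'
from h import *
im,p=wr(['yellow','mint','pink'],z=168)
E
```

```text
time: 32.85
tcp_pos: [519.1, 89.6, 4.2]
orientation: [0.984, -0.178, 0.001, -0.0]
force: [-0.8, 0.3, -0.2]
opening: 0.499
gripper_force: 0.0
time: 33.45
tcp_pos: [519.3, 89.7, 4.6]
orientation: [0.984, -0.178, 0.002, -0.0]
force: [-2.0, -0.3, 9.7]
opening: 0.298
gripper_force: 25.9
time: 34.25
tcp_pos: [518.2, 89.5, 151.9]
orientation: [1.0, -0.02, 0.001, -0.0]
force: [0.0, -0.4, -1.0]
opening: 0.299
gripper_force: 24.8
tcp [518.2  89.5 151.9] yaw -2.28 open 0.3 F [ 0.  -0.4 -1. ]
yellow 12667 [323.9 281.3] [516.7  89.5] [101.4  27. ] -2.3 [290 175] [358 386]
yellow 5594 [613.6 129. ] [580.1 -18. ] [48.9 16.1] -2.5 [578  56] [639 194]
mint 4402 [440.4 176.8] [563.3  44.2] [44.2 14.8] -14.0 [408 119] [476 236]
```

```bash
(python3 -m jog '[[0.15,[0.0145,0.08,0],0],[0.15,[0.029,0.159,0],0],[0.15,[0.029,0.159,0],0],[0.15,[0.029,0.159,0],0],[0.15,[0.029,0.159,0],0],[0.15,[0.029,0.159,0],0],[0.15,[0.0145,0.079,0],0],[0.15,[0,0,0],0]]'
python3 -m jog '[[0.15,[0,0,0],0],[0.15,[0,0,0],0]]') | grep -E "tcp|grip"
cat >> h.py <<'E'
def quads(p,im,cols,z=2):
    for c in cols:
        for a,u,pts in blobs(im,c,1500)[:2]: print(c,a,*rect(p,pts,z),pts.min(0),pts.max(0))
E
python3 - <<'E'
from h import *
im,p=wr([],z=168); quads(p,im,['yellow','mint','lav','pink']); cv2.imwrite('pics/w8.png',im)
R=np.array(p["R"]);t=np.array(p["t"])
for n in('strip_yellow','strip_mint','strip_pink','mat'): print([(round(d["conf"],2),(R.T@(np.array(d["at"])-t)).round(1).tolist()) for d in tip_of('wrist',n)])
I,q=snap('top'); quads(q,I,['mint','pink','lav']); 
for c in('mint','lav','pink'): print(c,[rect(q,pts,2) for a,u,pts in blobs(I,c,300)[:1]])
E
```

```text
tcp_pos: [551.0, -153.0, 151.0]
gripper_force: 24.8
tcp_pos: [551.0, -149.7, 150.6]
gripper_force: 24.8
tcp [ 551.  -149.7  150.6] yaw -2.52 open 0.3 F [-0.5 -0.6 -1.3]
yellow 15437 [ 467.3 -146. ] [285.8  62. ] -2.5 [289 113] [358 387]
mint 5166 [ 551.3 -222.9] [111.1  35.6] -2.5 [385 113] [435 238]
mint 3968 [514.4   1.8] [109.3  34.7] -14.0 [138 175] [182 282]
lav 5335 [ 548.6 -293.2] [111.9  36.4] -2.5 [462 112] [522 238]
pink 5168 [ 545.2 -363.3] [111.1  35.5] -2.5 [539 113] [608 238]
[(0.63, [556.4, -152.3, 1.2])]
[(0.6, [549.7, -221.6, 3.1]), (0.23, [413.1, 71.6, 3.4])]
[(0.75, [415.1, 71.5, 0.5]), (0.58, [547.9, -367.7, 2.6])]
[(0.85, [553.9, -260.6, -0.5])]
mint [(array([524.1,  -3.8]), array([96.5, 25.9]), -14.0)]
lav [(array([ 547.5, -290.3]), array([112.1,  36.4]), -4.1)]
pink [(array([ 545.3, -360.6]), array([111. ,  35.9]), -2.1)]
```

View pics/w8.png

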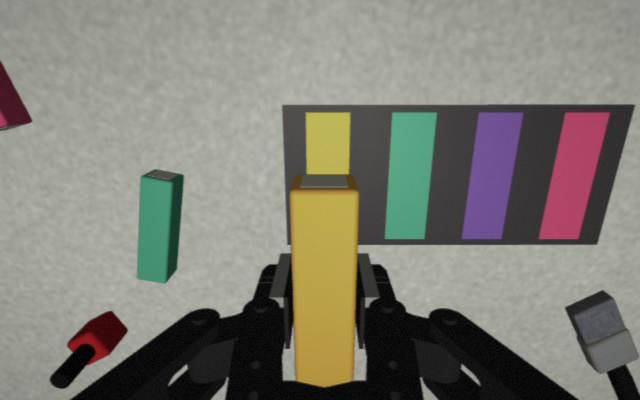

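The wrist view measures the mint, lavender and pink strips as 111 x 36 mm at yaw -2.5°, 70 mm apart. That puts the yellow strip centre at (554.4, -152.7).

```bash
(python3 -m jog '[[0.15,[0.0193,0.0112,0],0],[0.15,[0,0,0.18],0],[0.15,[0,0,0.18],0],[0.15,[0,0,0.12],0],[0.15,[0,0,0.06],0],[0.15,[0,0,0.024],0],[0.15,[0,0,0],0],[0.15,[0,0,0],0]]'
python3 -m jog '[[0.15,[0,0,0.006],0],[0.15,[0,0,0],0],[0.15,[0,0,0],0]]'
python3 -m jog '[[0.15,[0,0,0.004],0],[0.15,[0,0,0],0],[0.15,[0,0,0],0]]')|grep -E "tcp|^force"
```

```text
tcp_pos: [556.7, -154.0, 10.7]
force: [-0.1, -0.5, 0.1]
tcp_pos: [556.0, -153.8, 8.1]
force: [0.8, -0.8, -0.4]
tcp_pos: [555.9, -153.7, 6.7]
force: [0.4, -0.3, 0.3]
```

```bash
(python3 -m jog '[[0.15,[0,-0.004,0.002],0],[0.15,[0,0,0],0],[0.15,[0,0,0],0]]'
python3 -m jog '[[0.15,[0,0,0.003],0],[0.15,[0,0,0],0],[0.15,[0,0,0],0]]')|grep -E "tcp|^force"
```

```text
tcp_pos: [556.1, -153.0, 6.6]
force: [-1.6, -1.9, 5.0]
tcp_pos: [556.1, -153.0, 6.6]
force: [-6.7, -1.4, 15.5]
```

```bash
(python3 -m jog '[[0.15,[0,0,-0.003],0],[0.33,[0,0,0],0],[0.38,[0,0,0],0],[0.45,[0,0,0],0],[0.5,[0,0,0],0],[0.5,[0,0,0],0]]'
python3 -m jog '[[0.5,[0,0,-0.06],0],[0.5,[0,0,-0.14],0],[0.5,[0,0,-0.2],0],[0.5,[0,0,-0.18],0],[0.5,[0,0,0],0],[0.5,[0,0,0],0]]')|grep -E "tcp|^force"
python3 - <<'E'
from h import *
im,p=wr([],z=168); quads(p,im,['mint','lav','pink'])
quads(p,im,['yellow'],z=28)
E
```

```text
tcp_pos: [555.8, -152.7, 6.0]
force: [0.7, 0.4, -0.4]
tcp_pos: [556.1, -152.8, 152.9]
force: [-0.8, -0.1, -0.7]
tcp [ 556.1 -152.8  152.9] yaw -2.53 open 0.5 F [-0.8 -0.1 -0.7]
mint 4977 [ 551.4 -222.9] [110.3  35.6] -2.5 [381 120] [430 242]
mint 3866 [514.1   1.9] [109.6  34.9] -14.0 [137 181] [180 286]
lav 5188 [ 548.2 -293.2] [112.2  36.4] -2.5 [457 119] [516 243]
pink 5003 [ 545.6 -363.3] [111.2  35.5] -2.4 [533 119] [600 242]
yellow 5233 [ 559.9 -153. ] [106.   33.3] -2.5 [302 119] [345 247]
```

```bash
python3 -m jog '[[0.5,[-0.0405,-0.147,0],0],[0.5,[-0.0405,-0.147,0],0],[0.5,[-0.0405,-0.147,0],0],[0.5,[-0.0405,-0.147,0],0],[0.5,[0,0,0],0.016],[0.5,[0,0,0],0.016],[0.5,[0,0,0],0],[0.5,[0,0,0],0]]' |grep tcp
python3 - <<'E'
from h import *
im,p=wr(['mint'],z=26)
E
```

```text
tcp_pos: [521.5, -4.1, 150.4]
tcp [521.5  -4.1 150.4] yaw -13.9 open 0.5 F [-0.5  0.  -0.3]
mint 6955 [584.4  76.8] [ 555.7 -207. ] [103.1  33.5] -2.5 [560   0] [612 156]
mint 3460 [326.2 185.7] [522.6  -6.4] [94.8 24.5] -14.0 [311 129] [342 243]
```

```bash
(python3 -m jog '[[0.5,[0.0064,0.008,0.2],0],[0.5,[0,0,0.2],0],[0.5,[0,0,0.14],0],[0.5,[0,0,0.05],0],[0.5,[0,0,0],0],[0.5,[0,0,0],0]]'
python3 -m jog '[[0.3,[0,0,0],0],[0.2,[0,0,0],0],[0.15,[0,0,0],0],[0.15,[0,0,0],0],[0.15,[0,0,0],0],[0.15,[0,0,0],0]]' 25
python3 -m jog '[[0.15,[0,0,-0.02],0],[0.15,[0,0,-0.06],0],[0.15,[0,0,-0.11],0],[0.15,[0,0,-0.2],0],[0.15,[0,0,-0.2],0],[0.15,[0,0,0],-0.016],[0.15,[0,0,0],-0.016],[0.15,[0,0,0],0]]')|grep -E "tcp|^force|ing"
python3 - <<'E'
from h import *
im,p=wr(['mint'],z=168)
E
```

```text
tcp_pos: [523.9, -6.5, 5.2]
force: [0.3, 0.3, 0.6]
opening: 0.5
tcp_pos: [524.1, -6.5, 5.6]
force: [-1.3, 0.2, 9.0]
opening: 0.297
tcp_pos: [523.0, -6.4, 152.2]
force: [0.8, 0.4, -0.6]
opening: 0.297
tcp [523.   -6.4 152.2] yaw -2.43 open 0.3 F [ 0.8  0.4 -0.6]
mint 12430 [323.9 281.6] [521.   -6.3] [102.2  26.8] -2.3 [290 175] [357 387]
mint 5895 [583.1 133.6] [ 581.6 -102.8] [48.4 15.9] -2.4 [547  68] [621 202]
```

```bash
(python3 -m jog '[[0.15,[0.013,0.072,0],0],[0.15,[0.026,0.143,0],0],[0.15,[0.026,0.143,0],0],[0.15,[0.026,0.143,0],0],[0.15,[0.026,0.143,0],0],[0.15,[0.026,0.143,0],0],[0.15,[0.013,0.073,0],0],[0.15,[0,0,0],0]]'
python3 -m jog '[[0.15,[0,0,0],0],[0.15,[0,0,0.18],0],[0.15,[0,0,0.18],0],[0.15,[0,0,0.12],0],[0.15,[0,0,0.06],0],[0.15,[0,0,0.026],0],[0.15,[0,0,0],0],[0.15,[0,0,0],0]]'
python3 -m jog '[[0.15,[0,0,0],0],[0.15,[0,0,0],0],[0.15,[0,0,0],0]]')|grep -E "tcp|^force|grip"
```

```text
tcp_pos: [552.2, -224.6, 150.8]
force: [0.3, -0.1, -0.7]
gripper_force: 24.8
tcp_pos: [553.3, -223.0, 11.3]
force: [0.5, -0.7, 0.8]
gripper_force: 24.8
tcp_pos: [552.6, -223.0, 10.3]
force: [0.3, -0.1, -0.3]
gripper_force: 24.8
```

Touch is expected at about 7.6, so I'll creep down.

```bash
(python3 -m jog '[[0.15,[0,0,0.008],0],[0.15,[0,0,0],0],[0.15,[0,0,0],0]]'
python3 -m jog '[[0.15,[0,0,0.003],0],[0.15,[0,0,0],0],[0.15,[0,0,0],0]]')|grep -E "tcp|^force"
```

```text
tcp_pos: [552.5, -222.9, 7.7]
force: [0.3, -0.4, 0.3]
tcp_pos: [552.5, -223.0, 7.6]
force: [-3.7, 2.1, 9.1]
```

```bash
(python3 -m jog '[[0.15,[0,0,-0.001],0],[0.33,[0,0,0],0],[0.38,[0,0,0],0],[0.45,[0,0,0],0],[0.5,[0,0,0],0],[0.5,[0,0,0],0]]'
python3 -m jog '[[0.5,[0,0,-0.06],0],[0.5,[0,0,-0.14],0],[0.5,[0,0,-0.2],0],[0.5,[0,0,-0.18],0],[0.5,[0,0,0],0],[0.5,[0,0,0],0]]')|grep -E "tcp|^force"
python3 - <<'E'
from h import *
im,p=wr([],z=168); quads(p,im,['lav','pink']); cv2.imwrite('pics/w9.png',im)
I,q=snap('top')
for a,u,pts in blobs(I,'pink',80)[:6]: print(a,u,rect(q,pts,22))
E
```

```text
tcp_pos: [552.4, -222.8, 7.1]
force: [1.1, -0.7, 0.5]
tcp_pos: [552.7, -223.0, 154.0]
force: [0.2, -0.3, -0.4]
tcp [ 552.7 -223.   154. ] yaw -2.53 open 0.5 F [ 0.2 -0.3 -0.4]
lav 5058 [ 548.1 -292.9] [111.6  36.1] -2.5 [380 119] [429 242]
295 [266.86779661 169.10847458] (array([656.4, 110.7]), array([92.8, 25. ]), 13.2)
186 [439.40322581 214.22043011] (array([ 526. , -357.7]), array([79.3, 27.2]), -4.7)
```

View pics/w9.png

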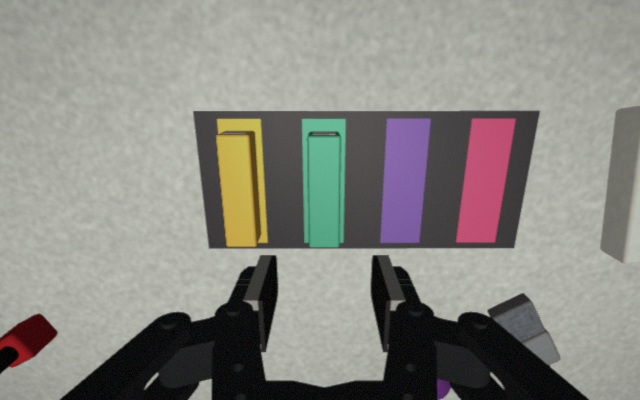

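Yellow (238,190) and mint (323,190) lie centred on their strips, allowing for parallax. Pink is next.

```bash
(python3 -m jog '[[0.5,[0.045,-0.169,0],0],[0.5,[0.045,-0.169,0],0],[0.5,[0.045,-0.169,0],0],[0.5,[0.045,-0.169,0],0],[0.5,[0.045,-0.169,0],0],[0.5,[0.045,-0.169,0],0],[0.5,[0.045,-0.169,0],0],[0.5,[0.045,-0.169,0],0]]'
python3 -m jog '[[0.5,[0,0,0],-0.0224],[0.5,[0,0,0],-0.0224],[0.5,[0,0,0],0],[0.5,[0,0,0],0]]')|grep tcp
python3 - <<'E'
from h import *
im,p=wr(['pink'],z=26)
E
```

```text
tcp_pos: [657.0, 112.5, 150.7]
tcp_pos: [656.9, 110.6, 151.2]
tcp [656.9 110.6 151.2] yaw 13.34 open 0.5 F [-0.1 -0.2  0.2]
```

```bash
python3 - <<'E'
from h import *
im,p=wr(['pink'],z=26); cv2.imwrite('pics/w10.png',im)
h=cv2.cvtColor(im,cv2.COLOR_BGR2HSV);print(h[185,324],h[200,324])
E
```

```text
tcp [657.  110.5 151.5] yaw 13.35 open 0.5 F [-0.2 -0.7 -0.5]
[170 130 181] [169 136 178]
```

View pics/w10.png

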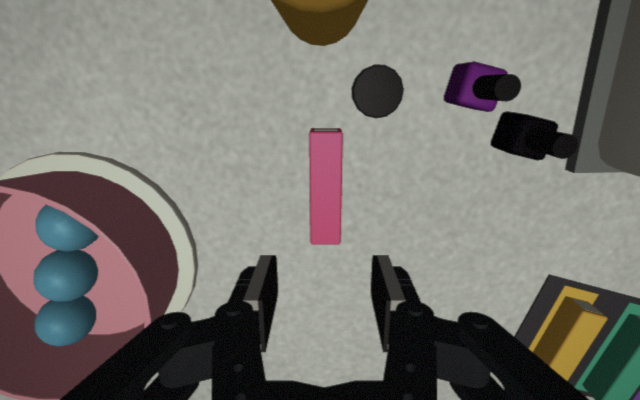

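The pink block sits at (326,186), aligned with the tool. The bottles at (480,88) and (525,135) are clear of it.

```bash
sed -i "s/'pink':((163,150,70)/'pink':((163,115,70)/" h.py; python3 - <<'E'
from h import *
im,p=wr(['pink'],z=26)
E
```

```text
tcp [657.1 110.5 151.8] yaw 13.38 open 0.5 F [ 1.  -1.   0.3]
pink 3477 [325.3 186.1] [658.6 109.7] [95.3 24.8] 13.2 [310 129] [341 243]
```

```bash
(python3 -m jog '[[0.5,[0.005,0.0045,0.2],0],[0.5,[0,0,0.2],0],[0.5,[0,0,0.14],0],[0.5,[0,0,0.053],0],[0.5,[0,0,0],0],[0.5,[0,0,0],0]]'
python3 -m jog '[[0.3,[0,0,0],0],[0.2,[0,0,0],0],[0.15,[0,0,0],0],[0.15,[0,0,0],0],[0.15,[0,0,0],0],[0.15,[0,0,0],0]]' 25
python3 -m jog '[[0.15,[0,0,-0.02],0],[0.15,[0,0,-0.06],0],[0.15,[0,0,-0.11],0],[0.15,[0,0,-0.2],0],[0.15,[0,0,-0.2],0],[0.15,[0,0,0],0.022],[0.15,[0,0,0],0.022],[0.15,[0,0,0],0]]')|grep -E "tcp|^force|ing"
python3 - <<'E'
from h import *
im,p=wr(['pink'],z=168)
E
```

```text
tcp_pos: [659.8, 110.1, 6.1]
force: [0.0, 0.3, 0.3]
opening: 0.499
tcp_pos: [660.0, 110.1, 6.5]
force: [-0.5, -0.4, 8.5]
opening: 0.299
tcp_pos: [658.8, 110.0, 153.1]
force: [-0.4, 0.4, -0.9]
opening: 0.3
tcp [658.8 110.  153.1] yaw -2.38 open 0.3 F [-0.4  0.4 -0.9]
pink 12387 [324.  281.4] [656.2 110.1] [102.9  26.6] -2.6 [291 175] [358 387]
```

```bash
(python3 -m jog '[[0.15,[-0.017,0.087,0],0],[0.15,[-0.0335,0.1736,0],0],[0.15,[-0.0335,0.1736,0],0],[0.15,[-0.0335,0.1736,0],0],[0.15,[-0.0335,0.1736,0],0],[0.15,[-0.0335,0.1736,0],0]]'
python3 -m jog '[[0.15,[-0.0335,0.1736,0],0],[0.15,[-0.0335,0.1736,0],0],[0.15,[-0.0335,0.1736,0],0],[0.15,[-0.0335,0.1736,0],0],[0.15,[-0.0335,0.1736,0],0],[0.15,[-0.0165,0.087,0],0],[0.15,[0,0,0],0],[0.15,[0,0,0],0]]')|grep -E "tcp|grip"
python3 - <<'E'
from h import *
im,p=wr([],z=168); quads(p,im,['lav'])
E
```

```text
tcp_pos: [602.6, -128.4, 151.9]
gripper_force: 25.2
tcp_pos: [547.9, -363.3, 151.5]
gripper_force: 25.2
tcp [ 547.9 -363.3  151.5] yaw -2.12 open 0.3 F [ 0.4 -0.7 -0.3]
lav 5141 [ 548.3 -292.2] [111.   36.3] -2.2 [216 120] [266 243]
```

```bash
(python3 -m jog '[[0.15,[0,0,0],0],[0.15,[0,0,0.18],0],[0.15,[0,0,0.18],0],[0.15,[0,0,0.12],0],[0.15,[0,0,0.06],0],[0.15,[0,0,0.022],0],[0.15,[0,0,0],0],[0.15,[0,0,0],0]]'
python3 -m jog '[[0.15,[0,0,0],0],[0.15,[0,0,0],0],[0.15,[0,0,0],0]]')|grep -E "tcp|ori|^force|grip"
```

```text
tcp_pos: [548.8, -363.9, 12.9]
orientation: [1.0, -0.019, 0.001, 0.001]
force: [0.4, -0.4, -0.5]
gripper_force: 25.2
tcp_pos: [548.1, -363.7, 11.6]
orientation: [1.0, -0.02, 0.0, 0.0]
force: [0.5, 0.8, -0.3]
gripper_force: 25.2
```

```bash
(python3 -m jog '[[0.15,[-0.005,-0.002,0.01],0.0007],[0.15,[0,0,0],0],[0.15,[0,0,0],0]]'
python3 -m jog '[[0.15,[0,0,0.004],0],[0.15,[0,0,0],0],[0.15,[0,0,0],0]]')|grep -E "tcp|^force"
```

```text
tcp_pos: [546.7, -363.0, 8.5]
force: [0.6, -1.3, 1.4]
tcp_pos: [546.8, -363.1, 8.5]
force: [-5.3, 2.5, 10.7]
```

```bash
(python3 -m jog '[[0.15,[0,0,-0.002],0],[0.33,[0,0,0],0],[0.38,[0,0,0],0],[0.45,[0,0,0],0],[0.5,[0,0,0],0],[0.5,[0,0,0],0]]'
python3 -m jog '[[0.5,[0,0,-0.06],0],[0.5,[0,0,-0.14],0],[0.5,[0,0,-0.2],0],[0.5,[0,0,-0.18],0],[0.5,[0,-0.15,0],0],[0.5,[0,-0.15,0],0],[0.5,[0,-0.12,0],0],[0.5,[0,0,0],0]]')|grep -E "tcp|^force"
python3 - <<'E'
from h import *
import h
im,p=wr([]); cv2.imwrite('pics/w11.png',im)
for c,lim in(('yellow',0),('mint',0),('pink',0)):
    m=cv2.inRange(cv2.cvtColor(im,cv2.COLOR_BGR2HSV),*HSV[c]); 
# strip colours differ in brightness: contrast is viewed; scene check too
I,q=snap('scene'); cv2.imwrite('pics/s11.png',cv2.resize(I[100:320,100:440],None,fx=2.3,fy=2.3))
E
```

```text
tcp_pos: [546.7, -362.9, 7.8]
force: [0.1, -0.1, -0.1]
tcp_pos: [551.8, -255.0, 154.6]
force: [-1.1, -0.6, 0.4]
tcp [ 551.8 -255.   154.6] yaw -2.32 open 0.5 F [-1.1 -0.6  0.4]
```

View pics/w11.png

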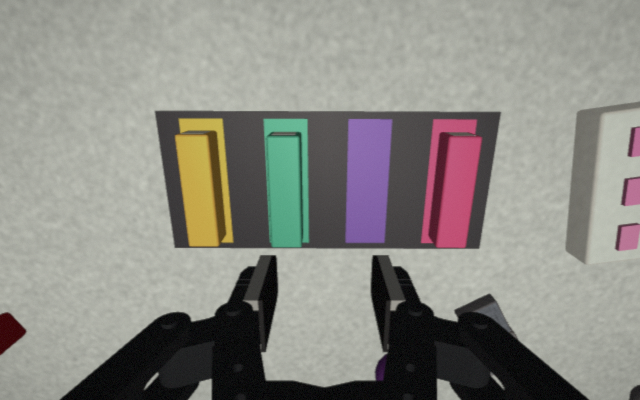

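View pics/s11.png

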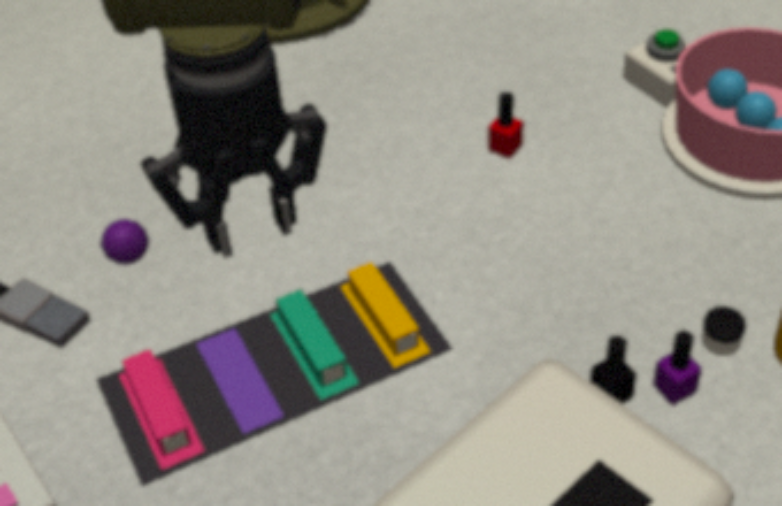

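Every block lies on its own strip: yellow (200,190), mint (285,190), pink (457,190). The bottles are upright, and the button is up. A quick numeric check of the placing follows.

```bash
python3 - <<'E'
from h import *
p=imaging.camera_params('wrist')
for n,a in dict(y=[(176,136),(210,136),(221,246),(189,246)],m=[(266,136),(299,136),(302,246),(270,246)],p=[(443,136),(480,136),(468,246),(434,246)]).items():
    w=unproj(p,a,28)[:,:2]; print(n,w.mean(0).round(1),(w[:2].mean(0)-w[2:].mean(0)).round(1))
im,p=snap('wrist'); quads(p,im,['lav'])
E
```

```text
y [ 553.2 -157.3] [92.7 -4.7]
m [ 550.3 -225.9] [92.8 -4.4]
p [ 544.4 -364.5] [92.9 -1.3]
lav 5016 [ 548.3 -293. ] [111.9  36.2] -2.8 [342 119] [387 242]
```

```bash
python3 - <<'E'
from h import *
im,p=snap('wrist')
for v in (150,190,230):
    r=im[v-1:v+2].astype(float).mean(0); d=np.abs(np.diff(cv2.GaussianBlur(r,(1,3),0),axis=0)).sum(1)
    pk=[u for u in range(150,495) if d[u]>12 and d[u]==d[u-2:u+3].max()]
    for u in pk: print(v,u,int(d[u]),r[u+3].astype(int),unproj(p,(u+.5,v),28)[0,:2].round(1),unproj(p,(u+.5,v),2)[0,:2].round(1))
E
```

```text
150 155 116 [61 60 62] [ 590.1 -129.7] [ 585.9 -116.9]
150 171 81 [ 74 169 198] [ 589.5 -142.1] [ 585.3 -130.5]
150 203 78 [25 64 85] [ 588.5 -166.9] [ 584.2 -157.7]
150 213 97 [ 78 177 198] [ 588.1 -174.6] [ 583.8 -166.2]
150 220 86 [70 71 72] [ 587.9 -180. ] [ 583.5 -172.1]
150 259 38 [112 139  71] [ 586.6 -210.2] [ 582.1 -205.2]
150 262 35 [142 175  94] [ 586.5 -212.5] [ 582.  -207.7]
150 293 83 [61 77 37] [ 585.4 -236.5] [ 580.8 -234. ]
150 296 103 [148 183 101] [ 585.3 -238.8] [ 580.7 -236.6]
150 302 62 [79 80 83] [ 585.1 -243.5] [ 580.5 -241.7]
150 342 67 [176 109 141] [ 583.8 -274.4] [ 579.  -275.6]
150 385 63 [78 79 81] [ 582.3 -307.7] [ 577.4 -312.1]
150 425 68 [126  91 194] [ 581.  -338.7] [ 576.  -346.1]
150 433 93 [44 29 80] [ 580.7 -344.9] [ 575.7 -352.9]
150 442 68 [119  84 188] [ 580.4 -351.9] [ 575.3 -360.5]
150 475 58 [64 63 66] [ 579.3 -377.4] [ 574.1 -388.5]
150 490 116 [169 178 177] [ 578.8 -389. ] [ 573.6 -401.3]
190 161 120 [58 57 59] [ 557.8 -128.2] [ 550.5 -115.3]
190 176 90 [ 73 167 197] [ 557.2 -140.2] [ 549.9 -128.5]
190 208 74 [28 67 88] [ 556.1 -165.9] [ 
[... 927 characters left out ...]
] [ 521.  -171.6] [ 510.1 -162.9]
230 227 87 [60 59 61] [ 520.7 -176.6] [ 509.9 -168.4]
230 264 58 [117 147  72] [ 519.4 -207.5] [ 508.4 -202.3]
230 295 62 [61 77 36] [ 518.3 -233.4] [ 507.2 -230.6]
230 298 81 [134 168  86] [ 518.2 -235.9] [ 507.1 -233.4]
230 304 63 [65 65 67] [ 517.9 -240.9] [ 506.8 -238.9]
230 341 64 [163  94 126] [ 516.6 -271.8] [ 505.3 -272.8]
230 381 63 [66 67 69] [ 515.1 -305.2] [ 503.8 -309.4]
230 417 64 [119  83 193] [ 513.8 -335.3] [ 502.3 -342.3]
230 424 83 [43 29 81] [ 513.6 -341.1] [ 502.  -348.8]
230 433 69 [116  81 191] [ 513.2 -348.6] [ 501.7 -357. ]
230 463 66 [61 61 64] [ 512.2 -373.7] [ 500.5 -384.5]
230 478 119 [180 190 187] [ 511.6 -386.2] [ 499.9 -398.2]
```

All blocks are within about 1 mm of their strip centres and aligned with them, so I'm handing in.

```bash
python3 -c "
from workcell import robot
print(robot.sense()['time']); print(robot.close_job())"
```

```text
53.7
the job is handed in; nothing more can be done
None
```

The job is handed in at 53.7 s: all three blue bombs were lowered into the tub, the start button was then pressed fully down and sprang back up, and the pink, mint and yellow blocks (no lavender one was present) lie flat within about 1 mm of their strip centres, with the bottles upright and the purple look-alike untouched.

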